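Press the pallet down and slide it home under the leaf spring

TASK

Load the engraving fixture without grasping anything: with the fingertips, press the aluminium pallet down hard on its thin rear ledge so that the sprung bed sinks, and keep it pressed while you slide it forward under the bridge and its drag leaf spring until it is fully home against the end stop. Then let go, so that the bed clamps the pallet up under the bridge; do not pick the pallet up, and leave the bench block, tin and wire spool where they are.

Things in the scene. Friction and masses are not known exactly. Their poses are not given: they have to be found in the camera images.
- fixture: Dark steel engraving fixture fixed on the bench, base 220 (x) x 100 (y) x 12 mm. Origin: centre of the base's underside, on the bench; +x is the way the pallet slides in (roughly away from the robot), z up. In front of the bridge it is open from above. End stop: near face at x = 95 mm, top at z = 46 mm.
- bridge (a point): Middle of the underside of the rigid bridge over the bed: fixture x = 49, y = 0, z = 38 mm. The bridge is 14 mm in x (from x = 42 to 56 mm), 94 mm wide, top at z = 52 mm (screw heads 55 mm). The pallet's front clears it only when the bed is down more than 5 mm; 7 to 8 mm is comfortable.
- bed (a joint): Depth (m) the sprung bed is pressed down, 0 (up, at the start) to 0.010. A steel tray 198 x 67 mm, top face at fixture z = 30 mm when up; moves straight down, cannot tilt; 4 mm flanges guide the pallet, 1.5 mm play each side. Yields at about 4 N, needs about 10 N for 5 mm, 16 N to bottom, springs back. Stays at 5 mm once the pallet is loaded and let go.
- leaf (a joint): Angle (rad) of the drag leaf spring: 0 hanging free, grows as the pallet lifts its nose. Steel leaf 34 mm wide hinged at the far side of the bridge, sloping down along +x to a round nose at fixture x = 84 mm, z = 33 mm. Presses on the pallet's top with 2 to 5 N; yields as the pallet runs into it.
- pallet: Loose aluminium pallet 110 (x) x 56 (y) mm, about 0.25 kg, on the bed, x as the fixture's. Origin: centre of underside. Front part (x -15 to 55 mm) 13 mm thick, round brass inlay; rear (x -55 to -15 mm) a grooved ledge 7 mm thick: the 6 mm step at x = -15 mm can be pushed. Starts at fixture x = -42 to -20 mm; home at x = 40 mm, its step 17 mm short of the bridge.
- bench_block: Loose square steel bench block 65 x 65 x 19 mm, a bystander on the right. Origin: centre of its underside.
- tin: Loose round lidded tin, 51 mm across, 25 mm high, a bystander on the right. Origin: centre of its underside.
- spool: Loose spool of copper wire, 54 x 48 x 40 mm, a bystander on the left. Origin: centre of its underside.
Mind the look-alikes: they are no part of the job. There is more than one size of the pallet; the job needs the larger.

How it is judged:
By the outcome, as a careful person would: the job done as asked, in the order asked, and still so for the second after the job is handed in, with the robot touching nothing.
It also fails if it takes over 35 s, if anything falls off the work surface, if the arm or the gripper's body presses on something with over 40 N, if the wrist force passes 120 N, or if a joint passes its speed limit or range.

ROBOT

A 6-joint arm with a two-finger parallel gripper is mounted at the origin on a cart in front of the work surface, level with it; the furniture and walls round the work are solid. World frame = base frame: x ahead of the robot, y to its left, z up, the work surface at z = 0. Lengths are in m, angles in degrees, forces in N, time in s.
With the tool pointing down it reaches from about 0.375 to 0.9 m from the base axis. Payload 3.1 kg.
Tool frame: the origin (TCP) lies at the very end of the fingers, on their centre line; the grasp point (between the pads) lies 19 mm behind it (grasp_offset is the distance from the TCP to the grasp point, in m); z points along the fingers, y is the direction in which the jaws open and shut (so a half turn about z gives the same grasp; the last joint's range is limited). The gripper opens to 87 mm and grips with 3 to 60 N. Pads are 19 mm wide; open, the fingers measure 117 mm over their backs; the gripper's body (75 mm by 190 mm) begins 51 mm behind the grasp point.
Start: joints at [62.252, 30.224, 82.088, -0, 67.689, -10.227], TCP at [0.188, 0.596, 0.223] pointing down, gripper open.
Joint ranges: [-176.69, 176.69], [-43.24, 126.21], [12.49, 139.97], [-82, 262], [0, 151.66], [-163.58, 163.58]. Speed limits (degrees/s): [159.86, 159.86, 180, 180, 180, 180].

INTERFACE

Orientations are given as a 3x3 rotation matrix whose columns are the frame's x, y, z axes.
In Python, from rig import * gives the robot as it stands. The module is installed in compiled form; this text tells all that it offers.
- The arm moves only by the tool play_rows, never from a script. Its argument "plan" is a list that holds one entry, the list of rows, each a list of 7 numbers: the shift along the world's x, y, z each as a share of 5 cm, from -1 to 1, then the turn, a rotation vector about the world's x, y, z each as a share of pi rad, from -1 to 1, then the gripper's target within -1 to 1 (fully open at 1, half-way at 0, shut at -1). A call has 1 to 12 rows; each row shifts and turns the commanded pose from where the row before left it; what a row does not reach is not made up. A row lasts 1/10 s, in which the tool goes at most 50 mm and 8.59 degrees, less where a joint would pass 70% of its speed; a pose out of reach is approached as far as the arm can. A call with a number of a shift or a turn outside -1 to 1 is refused whole. A call with a gripper value outside its range is refused whole. The fingers move at their own pace and stop on an object; the grip force is fixed at half the most. Time passes only in rows, so rows that do not move let the fingers close. It gives the time, the measured TCP pose, the force and the opening at its end, in the units of the state.
- read_state(): the state, without advancing time (a new reading comes with each control period).
- capture(name): name is "side" or "top" or "wrist"; returns the picture (420x560x3 uint8, red, green, blue); there is no depth.
- camera_params(name): a dict with "intrinsics" (3x3 intrinsics, pixels), "R" (3x3) and "t" (3): a world point X has camera coordinates R X + t; the wrist camera has in their place "mount" (4x4, takes a point from camera to tool coordinates, whose origin is the TCP and whose axes are the flange's). Camera axes: x right, y down, z forward; pixel columns grow to the right and rows downward; lengths in m; the calibration is good to about 2 mm. A picture is of the moment at which its call begins: read the wrist's pose just before it. camera_params takes no time and is no camera call.
- hand_in(): hands the job in, once; it reports no verdict.
The state is a dict: "time_s": time; "joint_positions": joint angles; "qvel": joint speeds; "tau": joint torques, N m; "position": TCP position; "tcp_rot": TCP orientation; "force": force on the tool from outside, world axes, zero at the start; "moment": the same for the moment, N m; "opening": opening from 0.0 (shut) to 1.0 (fully open).
Only numpy, scipy, OpenCV 4.12 (cv2) and the standard library are available. Lean on these libraries where they do the work, as an engineer would, in place of code of your own. Each camera call takes 0.05 s, during which the arm holds its last target. There are 200 camera calls.

## Working session

There is one attempt and no reset: what is moved stays moved. The work goes in short steps, Python scripts to look and compute and a tool call to move; the robot and the scene stay as the last step left them, time stands still between calls to the robot, and variables do not carry over. Pictures are saved under pics/ and viewed, about 8 in all and at most 12, crops included, and the job is handed in when it is done.

Besides the shell and the picture viewer there is one more tool, called after "Request:" by a JSON object that holds its "method" and its "body". play_rows: Moves the arm, as the interface text tells. Its arguments: {"type":"object","properties":{"plan":{"type":"array"}},"required":["plan"]}

```bash
mkdir -p pics; python3 - <<'E'
from rig import *
import cv2,numpy as np
s=read_state();print(s)
for n in("side","top"):
    im=capture(n);cv2.imwrite(f"pics/{n}0.png",im[:,:,::-1])
    p=camera_params(n);print(n,p)
print(camera_params("wrist"))
E
```

```text
{'time_s': 0.0, 'joint_positions': array([ 6.22515298e+01,  3.02758281e+01,  8.21574369e+01,  1.43720897e-03,
        6.76856279e+01, -1.02278908e+01]), 'qvel': array([ 0.11269887, -0.07583945, -0.0166553 , -0.09182249, -0.10233807,
        0.04133094]), 'tau': array([-2.78651743e-03, -4.40046465e+01, -1.76594138e+01,  6.31056377e-02,
        5.84048009e-02, -1.71260003e-04]), 'position': array([0.18778553, 0.59536667, 0.22159941]), 'tcp_rot': array([[-9.53605815e-01,  3.01056434e-01, -9.86671597e-04],
       [ 3.01057796e-01,  9.53604148e-01, -1.82563458e-03],
       [ 3.91275090e-04, -2.03798093e-03, -9.99997847e-01]]), 'force': array([-0.08624301, -0.99889702,  1.66830514]), 'moment': array([ 0.0128823 , -0.00300425, -0.00326408]), 'opening': 0.9969356833632397}
side {'intrinsics': array([[413.78827701,   0.        , 285.78965125],
       [  0.        , 413.78827701, 210.40952367],
       [  0.        ,   0.        ,   1.        ]]), 'R': array([[-0.99678803, -0.07697451,  0.02210299],
       [-0.05843554,  0.51034998, -0.85797913],
       [ 0.05476226, -0.85651493, -0.5132088 ]])
[... 247 characters left out ...]
178, -0.99946054,  0.01999828],
       [-0.98232113, -0.02930462, -0.18489573],
       [ 0.18538203, -0.01482787, -0.98255465]]), 't': array([0.09124038, 0.55796435, 1.03108846])}
{'intrinsics': array([[339.37004139,   0.        , 275.99600752],
       [  0.        , 339.37004139, 208.30831894],
       [  0.        ,   0.        ,   1.        ]]), 'mount': array([[ 4.83920638e-05, -9.67993727e-01, -2.50974387e-01,
         6.90306350e-02],
       [ 9.99999648e-01, -1.63302240e-04,  8.22663989e-04,
        -8.05415376e-04],
       [-8.37318260e-04, -2.50974339e-01,  9.67993378e-01,
        -1.62655560e-01],
       [ 0.00000000e+00,  0.00000000e+00,  0.00000000e+00,
         1.00000000e+00]])}
```

View pics/top0.png

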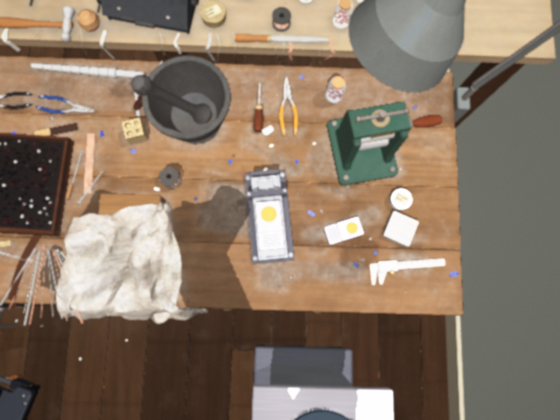

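View pics/side0.png

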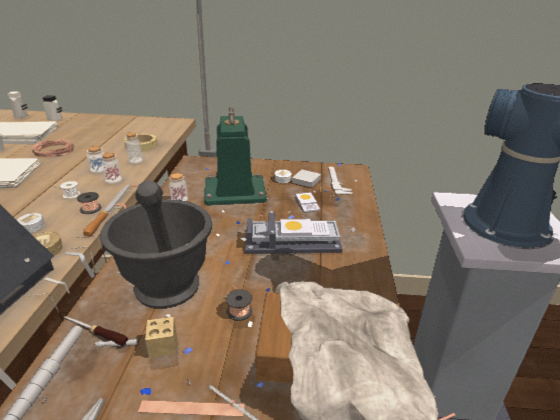

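The top view shows the fixture at about (270,215), with the bridge near row 190. The large pallet with its brass inlay (269,213) sits on the bed. The look-alike small pallet lies on the bench at (344,230). The block is at (401,228), the tin at (401,198) and the spool at (170,175). I choose the pallet in the fixture and will check it in one close crop.

```bash
python3 - <<'E'
import cv2,numpy as np
a=cv2.imread("pics/top0.png")[165:265,235:305]; b=cv2.imread("pics/side0.png")[205:260,235:350]
a=cv2.resize(a,None,fx=6,fy=6,interpolation=cv2.INTER_CUBIC)[:600]
b=cv2.resize(b,None,fx=3.3,fy=3.3,interpolation=cv2.INTER_CUBIC)
c=np.zeros((600,800,3),np.uint8);c[:,:420]=a;c[:b.shape[0],420:420+b.shape[1]]=b[:,:380]
cv2.imwrite("pics/crop0.png",c)
E
```

```text
(no output)
```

View pics/crop0.png

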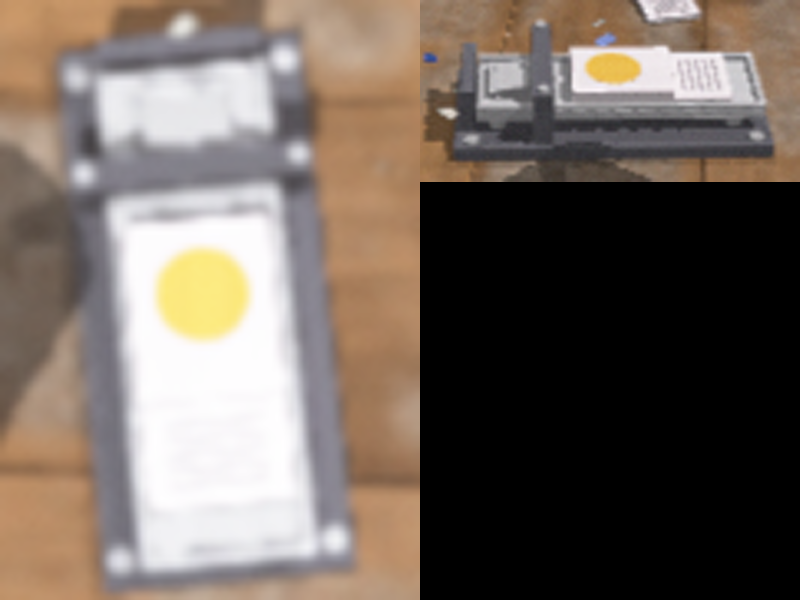

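The crop confirms the larger pallet, with its inlay at about px (268.8,214) and its grooved ledge nearest the robot, and the bridge in front of it. Next I fit the fixture pose from both views.

```bash
cat > h.py <<'E'
from rig import *
import numpy as np, cv2
from scipy.optimize import least_squares
P={n:camera_params(n) for n in("top","side")}
def proj(n,X):
    p=P[n];c=p["R"]@X+p["t"];q=p["intrinsics"]@c;return q[:2]/q[2]
def ray(n,uv,z):
    p=P[n];d=p["R"].T@np.linalg.solve(p["intrinsics"],[*uv,1]);o=-p["R"].T@p["t"];return o+d*(z-o[2])/d[2]
def tri(a,b):
    return least_squares(lambda X:np.r_[proj("top",X)-a,proj("side",X)-b],[.5,0,.03])
def F(v,X):
    c,s=np.cos(v[2]),np.sin(v[2]);return np.array([v[0]+c*X[0]-s*X[1],v[1]+s*X[0]+c*X[1],X[2]])
E
python3 - <<'E'
from h import *
ob=[("top",(252.5,263.3),(-.110,.05,.012)),("top",(293.8,260),(-.110,-.05,.012)),
("side",(342,252.6),(-.110,.05,0)),("side",(244,252.6),(.110,.05,0))]
r=least_squares(lambda v:np.ravel([proj(n,F(v,X))-u for n,u,X in ob]),[.5,0,0])
v=r.x;print(v,np.degrees(v[2]),r.fun.round(1))
for X in [(.049,.042,.055),(.049,-.042,.055),(.1025,.042,.049),(.1025,-.042,.049)]:print(proj("top",F(v,X)))
t=tri((268.8,214),(293.5,225.6));print("inlay",t.x,t.fun)
def loc(w):
    c,s=np.cos(v[2]),np.sin(v[2]);d=w[:2]-v[:2];return np.array([c*d[0]+s*d[1],-s*d[0]+c*d[1]])
print(loc(t.x))
for u,z in [((260,249.7),.037),((284.7,246.7),.037),((268.8,214),.043),((249,194),.055),((284.7,190.5),.055)]:
    w=ray("top",u,z);print(u,w,loc(w))
E
```

```text
[0.54097298 0.13414159 0.11453088] 6.562136122254394 [-0.8  0.1  0.2 -0.3 -0.4 -0.6  0.7 -0.2]
[249.10736856 193.37263353]
[285.07869202 190.41500891]
[247.50504774 171.82612071]
[282.96941209 168.96955767]
inlay [0.53972431 0.13441394 0.03971357] [-0.01983433  0.2016616  -0.19495326 -0.04764535]
[-0.00120936  0.00041326]
(260, 249.7) [0.45633633 0.15216345 0.037     ] [-0.08202261  0.02757613]
(284.7, 246.7) [0.46488782 0.09521453 0.037     ] [-0.0800353  -0.02997696]
(268.8, 214) [0.53963679 0.13434699 0.043     ] [-0.00130396  0.00035676]
(249, 194) [0.58335362 0.18165766 0.055     ] [0.04753315 0.04236149]
(284.7, 190.5) [0.59422183 0.09889429 0.055     ] [ 0.0488719  -0.04110168]
```

The fixture is at (0.541, 0.134) with yaw 6.56°. The bridge screws predicted by the fit agree with the picture to within 1 px. The pallet is at fixture x≈-26 mm, which is inside the given range, and the inlay height triangulates to 40 mm against an expected 43. First move: go above the ledge at fixture x=-60, with the fingers shut and the jaw axis across the fixture.

Request:
{"method": "play_rows", "body": {"plan": [[[0.3,-0.45,0,0,0,0.034,-1],[0.5,-0.8,0,0,0,0.034,-1],[0.5,-0.8,0,0,0,0.034,-1],[0.5,-0.8,0,0,0,0.032,-1],[0.5,-0.8,0,0,0,0,-1],[0.5,-0.8,0,0,0,0,-1],[0.5,-0.8,0,0,0,0,-1],[0.5,-0.8,0,0,0,0,-1],[0.5,-0.8,0,0,0,0,-1],[0.5,-0.8,0,0,0,0,-1],[0.5,-0.8,0,0,0,0,-1],[0.5,-0.8,0,0,0,0,-1]]]}}

```text
time_s: 1.3
position: [0.4786, 0.1317, 0.2224]
tcp_rot: [[-0.993, -0.115, -0.0], [-0.115, 0.993, 0.0], [0.0, 0.0, -1.0]]
force: [0.5, 0.2, -0.8]
opening: 0.033
```

Request:
{"method": "play_rows", "body": {"plan": [[[0.05,-0.03,-0.5,0,0,0,-1],[0,0,-0.8,0,0,0,-1],[0,0,-0.8,0,0,0,-1],[0,0,-0.5,0,0,0,-1],[0,0,-0.2,0,0,0,-1],[0,0,0,0,0,0,-1],[0,0,0,0,0,0,-1]]]}}

```text
time_s: 2.0
position: [0.4814, 0.1321, 0.0833]
tcp_rot: [[-0.993, -0.115, 0.001], [-0.115, 0.993, 0.0], [-0.001, -0.0, -1.0]]
force: [0.2, -1.0, 0.9]
opening: 0.004
```

```bash
python3 - <<'E'
from h import *
s=read_state();print(s["time_s"],s["position"],s["force"])
w=capture("wrist");b=capture("side")[195:265,220:360]
cv2.imwrite("pics/w1.png",w[:,:,::-1])
c=np.zeros((600,560,3),np.uint8);c[:420]=w;c[420:]=cv2.resize(b,(360,180))[:, :].repeat(1,1) if 0 else np.pad(cv2.resize(b,(360,180)),((0,0),(0,200),(0,0)))
cv2.imwrite("pics/c1.png",c[:,:,::-1])
E
```

```text
2.0 [0.48136276 0.13211658 0.08326262] [ 0.23785769 -0.97005787  0.90352764]
```

View pics/c1.png

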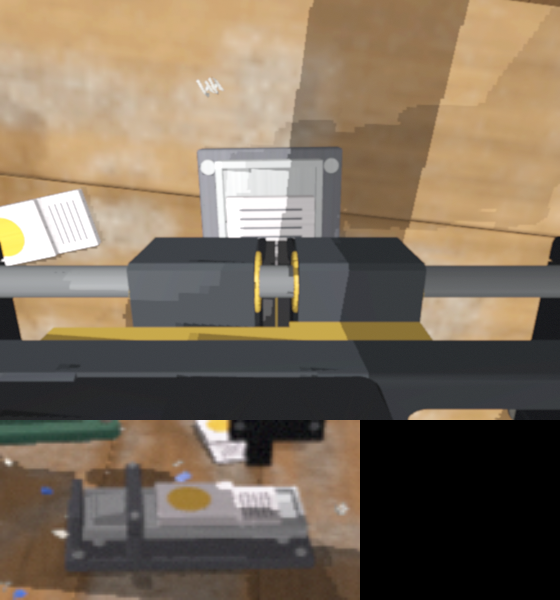

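The wrist view shows the ledge's rear edge at row 197, columns 227–314, and the base's rear edge at row 149, columns 198–341. I project these points to check the centring.

```bash
python3 - <<'E'
from h import *
s=read_state();p=camera_params("wrist");M=p["mount"];R=s["tcp_rot"]
v=np.array([0.54097,0.13414,0.11453])
o=R@M[:3,3]+s["position"]
for u,z in [((227,197),.037),((314,197),.037),((198,150),.012),((341,149),.012)]:
    d=R@M[:3,:3]@np.linalg.solve(p["intrinsics"],[*u,1]);w=o+d*(z-o[2])/d[2]
    c,q=np.cos(v[2]),np.sin(v[2]);e=w[:2]-v[:2];print(w,c*e[0]+q*e[1],-q*e[0]+c*e[1])
e=s["position"][:2]-v[:2];print("tcp",c*e[0]+q*e[1],-q*e[0]+c*e[1])
E
```

```text
[0.46336335 0.09855774 0.037     ] -0.08116455050065498 -0.026480275520730637
[0.45703218 0.1532004  0.037     ] -0.08120969047347311 0.02852792452361588
[0.43889361 0.07328492 0.012     ] -0.10836215117694349 -0.04879113151405664
[0.42697613 0.17021109 0.012     ] -0.10912485624210934 0.048861964401276145
tcp -0.0590454705213243 0.004802400694538503
```

The two views agree: rear edge at -81 mm, yaw good, TCP about 4 mm left of the centre line. I shift right and descend to just above the ledge, then press.

Request:
{"method": "play_rows", "body": {"plan": [[[0.01,-0.07,-0.3,0,0,0,-1],[0,0,-0.34,0,0,0,-1],[0,0,-0.2,0,0,0,-1],[0,0,-0.04,0,0,0,-1],[0,0,-0.04,0,0,0,-1],[0,0,-0.04,0,0,0,-1],[0,0,-0.04,0,0,0,-1],[0,0,0,0,0,0,-1]]]}}

```text
time_s: 2.9
position: [0.4815, 0.1286, 0.0338]
tcp_rot: [[-0.993, -0.115, 0.001], [-0.115, 0.993, 0.0], [-0.001, -0.0, -1.0]]
force: [-1.7, 0.1, 7.5]
opening: 0.005
```

Request:
{"method": "play_rows", "body": {"plan": [[[0,0,-0.03,0,0,0,-1],[0,0,-0.03,0,0,0,-1],[0,0,-0.03,0,0,0,-1],[0,0,-0.02,0,0,0,-1],[0,0,0,0,0,0,-1]]]}}

```text
time_s: 3.4
position: [0.4815, 0.1286, 0.029]
tcp_rot: [[-0.993, -0.115, 0.002], [-0.115, 0.993, -0.0], [-0.002, -0.0, -1.0]]
force: [-2.6, -0.8, 13.8]
opening: 0.004
```

Request:
{"method": "play_rows", "body": {"plan": [[[0.04,0.0046,0,0,0,0,-1],[0.06,0.0069,0,0,0,0,-1],[0.06,0.0069,0,0,0,0,-1],[0.06,0.0069,0,0,0,0,-1],[0.06,0.0069,0,0,0,0,-1],[0,0,0,0,0,0,-1]]]}}

```text
time_s: 4.0
position: [0.4891, 0.13, 0.0282]
tcp_rot: [[-0.993, -0.116, -0.012], [-0.116, 0.993, -0.001], [0.012, 0.001, -1.0]]
force: [-9.4, -0.3, 14.9]
opening: 0.007
```

```bash
python3 - <<'E'
from h import *
s=read_state();print(s["position"],s["force"])
w=capture("wrist")[100:300,130:430];b=capture("side")[195:265,220:360]
c=np.vstack([cv2.resize(w,(450,300)),cv2.resize(b,(450,225),interpolation=cv2.INTER_CUBIC)])
cv2.imwrite("pics/c2.png",c[:,:,::-1])
E
```

```text
[0.48910008 0.12999749 0.0281676 ] [-9.42122341 -0.32697566 14.92220725]
```

View pics/c2.png

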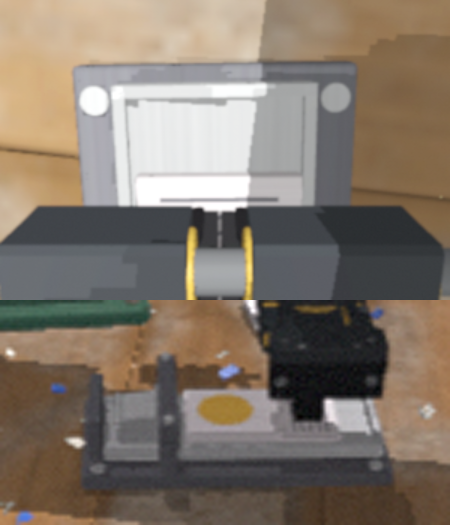

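The pallet is pressed about 8.5 mm and the fingers are just reaching the step. Fx is 9 N, consistent with bed friction. I continue.

Request:
{"method": "play_rows", "body": {"plan": [[[0.06,0.0069,0,0,0,0,-1],[0.06,0.0069,0,0,0,0,-1],[0.06,0.0069,0,0,0,0,-1],[0,0,0,0,0,0,-1]]]}}

```text
time_s: 4.5
position: [0.4982, 0.1311, 0.0282]
tcp_rot: [[-0.993, -0.116, -0.012], [-0.116, 0.993, -0.001], [0.012, 0.001, -1.0]]
force: [-9.2, -1.1, 15.0]
opening: 0.005
```

Request:
{"method": "play_rows", "body": {"plan": [[[0.06,0.0069,0,0,0,0,-1],[0.06,0.0069,0,0,0,0,-1],[0.06,0.0069,0,0,0,0,-1],[0.06,0.0069,0,0,0,0,-1],[0,0,0,0,0,0,-1]]]}}

```text
time_s: 5.0
position: [0.5104, 0.1325, 0.0283]
tcp_rot: [[-0.993, -0.116, -0.011], [-0.116, 0.993, -0.001], [0.011, 0.001, -1.0]]
force: [-8.6, -1.3, 15.2]
opening: 0.005
```

```bash
python3 - <<'E'
from h import *
s=read_state();print(s["position"],s["force"])
w=capture("wrist")[100:300,130:430];b=capture("side")[195:265,220:360];t=capture("top")[165:265,235:305]
c=np.vstack([cv2.resize(w,(450,300)),cv2.resize(b,(450,225),interpolation=cv2.INTER_CUBIC)])
c=np.hstack([c,cv2.resize(t,(350,525),interpolation=cv2.INTER_CUBIC)])
cv2.imwrite("pics/c3.png",c[:,:,::-1])
E
```

```text
[0.51036519 0.13251219 0.0282837 ] [-8.55370205 -1.27483132 15.16316107]
```

View pics/c3.png

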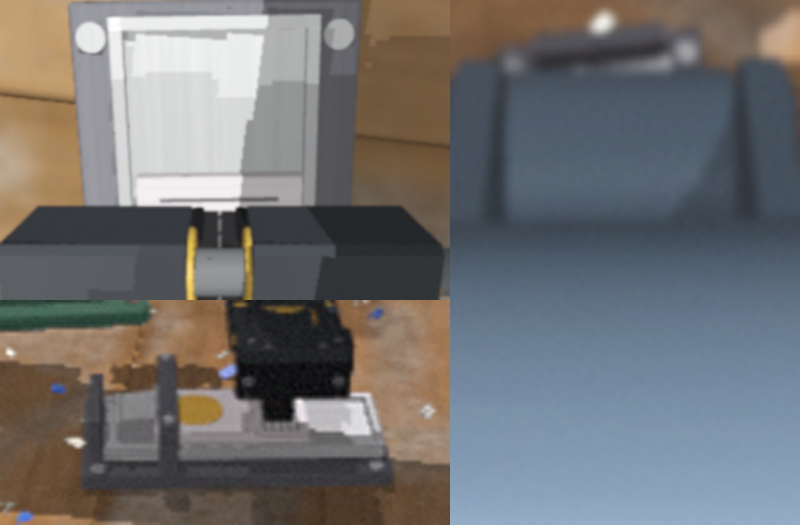

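The side view shows the pallet moving with the fingers and its front now under the bridge. In the wrist view the rear edge stays fixed relative to the tool (crop row 175). I continue.

Request:
{"method": "play_rows", "body": {"plan": [[[0.06,0.0069,0,0,0,0,-1],[0.06,0.0069,0,0,0,0,-1],[0.06,0.0069,0,0,0,0,-1],[0.06,0.0069,0,0,0,0,-1],[0.06,0.0069,0,0,0,0,-1],[0.06,0.0069,0,0,0,0,-1],[0,0,0,0,0,0,-1]]]}}

```text
time_s: 5.85
position: [0.5287, 0.1346, 0.0284]
tcp_rot: [[-0.993, -0.116, -0.011], [-0.116, 0.993, -0.001], [0.011, 0.001, -1.0]]
force: [-9.0, -0.9, 14.4]
opening: 0.004
```

Request:
{"method": "play_rows", "body": {"plan": [[[0.06,0.0069,0,0,0,0,-1],[0.06,0.0069,0,0,0,0,-1],[0.06,0.0069,0,0,0,0,-1],[0.06,0.0069,0,0,0,0,-1],[0.06,0.0069,0,0,0,0,-1],[0,0,0,0,0,0,-1]]]}}

```text
time_s: 6.45
position: [0.5428, 0.1361, 0.0281]
tcp_rot: [[-0.993, -0.116, -0.013], [-0.116, 0.993, -0.001], [0.013, 0.0, -1.0]]
force: [-9.9, -2.5, 14.4]
opening: 0.001
```

Request:
{"method": "play_rows", "body": {"plan": [[[0.05,0.0057,0,0,0,0,-1],[0.05,0.0057,0,0,0,0,-1],[0.05,0.0057,0,0,0,0,-1],[0.05,0.0057,0,0,0,0,-1],[0,0,0,0,0,0,-1]]]}}

```text
time_s: 6.95
position: [0.552, 0.1374, 0.0279]
tcp_rot: [[-0.993, -0.116, -0.014], [-0.116, 0.993, -0.001], [0.015, 0.001, -1.0]]
force: [-10.7, -1.1, 14.0]
opening: 0.007
```

Request:
{"method": "play_rows", "body": {"plan": [[[0.04,0.0046,0,0,0,0,-1],[0.04,0.0046,0,0,0,0,-1],[0,0,0,0,0,0,-1]]]}}

```text
time_s: 7.25
position: [0.5551, 0.1377, 0.0278]
tcp_rot: [[-0.993, -0.116, -0.017], [-0.116, 0.993, -0.001], [0.017, 0.001, -1.0]]
force: [-13.5, -2.0, 14.0]
opening: 0.004
```

Request:
{"method": "play_rows", "body": {"plan": [[[0.04,0.0046,0,0,0,0,-1],[0.04,0.0046,0,0,0,0,-1],[0,0,0,0,0,0,-1]]]}}

```text
time_s: 7.55
position: [0.5551, 0.1377, 0.0275]
tcp_rot: [[-0.993, -0.117, -0.025], [-0.117, 0.993, -0.002], [0.025, 0.001, -1.0]]
force: [-17.4, -3.1, 17.7]
opening: 0.006
```

The position has stopped and Fx is rising, so this looks like the end stop, at TCP fixture x≈14.4 (15.5 expected). I check with the cameras before letting go.

```bash
python3 - <<'E'
from h import *
s=read_state();print(repr(s["position"]),repr(s["tcp_rot"]))
w=capture("wrist")[60:260,130:430];b=capture("side")[195:265,220:360]
c=np.vstack([cv2.resize(w,(600,400),interpolation=cv2.INTER_CUBIC),np.pad(cv2.resize(b,(400,200),interpolation=cv2.INTER_CUBIC),((0,0),(0,200),(0,0)))])
cv2.imwrite("pics/c4.png",c[:,:,::-1])
E
```

```text
array([0.55512949, 0.13774197, 0.02747482]) array([[-9.92867123e-01, -1.16581407e-01, -2.49730210e-02],
       [-1.16560993e-01,  9.93180926e-01, -2.27653208e-03],
       [ 2.50681295e-02,  6.50586269e-04, -9.99685533e-01]])
```

View pics/c4.png

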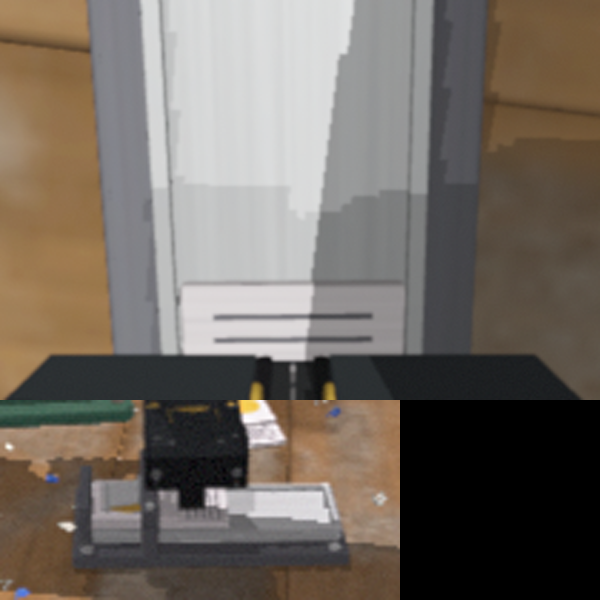

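The pallet's rear edge is at wrist px row 202, columns 221–332. In the side view the pallet reaches the stop. I compute the edge position in the fixture frame.

```bash
python3 - <<'E'
from h import *
s=read_state();p=camera_params("wrist");M=p["mount"];R=s["tcp_rot"]
v=np.array([0.54097,0.13414,0.11453]);c,q=np.cos(v[2]),np.sin(v[2])
o=R@M[:3,3]+s["position"]
for u in [(221,202),(332,202)]:
    d=R@M[:3,:3]@np.linalg.solve(p["intrinsics"],[*u,1]);w=o+d*(.0285-o[2])/d[2]
    e=w[:2]-v[:2];print(c*e[0]+q*e[1],-q*e[0]+c*e[1])
print(s["force"])
E
```

```text
-0.015819475004493763 -0.02545767226750189
-0.015930543297056038 0.029151654418270487
[-16.48506067  -3.16919933  17.77271219]
```

The rear edge is at about -15.9 mm, against -15 for home; that is within the 1–2 mm calibration. I push once more to make sure it is seated.

Request:
{"method": "play_rows", "body": {"plan": [[[0.06,0.0069,0,0,0,0,-1],[0.06,0.0069,0,0,0,0,-1],[0,0,0,0,0,0,-1],[0,0,0,0,0,0,-1]]]}}

```text
time_s: 8.05
position: [0.5552, 0.1378, 0.0274]
tcp_rot: [[-0.992, -0.117, -0.037], [-0.117, 0.993, -0.004], [0.037, 0.001, -0.999]]
force: [-25.4, -5.8, 25.8]
opening: -0.001
```

It is solid against the stop: 25 N and no motion. I ease the forward wind-up while still pushing, then unload upward so the bed clamps.

Request:
{"method": "play_rows", "body": {"plan": [[[-0.06,-0.0069,0,0,0,0,-1],[-0.06,-0.0069,0.04,0,0,0,-1],[0,0,0.04,0,0,0,-1],[0,0,0.04,0,0,0,-1],[0,0,0,0,0,0,-1]]]}}

```text
time_s: 8.55
position: [0.5553, 0.1377, 0.0314]
tcp_rot: [[-0.993, -0.116, -0.025], [-0.116, 0.993, -0.002], [0.025, 0.001, -1.0]]
force: [-13.5, -2.0, 4.8]
opening: 0.006
```

Request:
{"method": "play_rows", "body": {"plan": [[[0,0,0.02,0,0,0,-1],[0,0,0.02,0,0,0,-1],[0,0,0,0,0,0,-1]]]}}

```text
time_s: 8.85
position: [0.5553, 0.1377, 0.0325]
tcp_rot: [[-0.993, -0.116, -0.025], [-0.116, 0.993, -0.002], [0.025, 0.001, -1.0]]
force: [-12.0, -2.1, -2.2]
opening: 0.003
```

Request:
{"method": "play_rows", "body": {"plan": [[[-0.1,-0.0115,0,0,0,0,-1],[-0.1,-0.0115,0.02,0,0,0,-1],[-0.1,-0.0115,0.02,0,0,0,-1],[0,0,0.3,0,0,0,-1],[0,0,0.6,0,0,0,-1],[0,0,0.8,0,0,0,-1],[-0.4,0.3,0.6,0,0,0,-1],[-0.5,0.7,0.4,0,0,0,-1],[-0.5,0.8,0,0,0,0,-1],[-0.5,0.8,0,0,0,0,-1],[-0.5,0.8,0,0,0,0,-1],[-0.3,0.7,0,0,0,0,-1]]]}}

```text
time_s: 10.05
position: [0.416, 0.3438, 0.1734]
tcp_rot: [[-0.993, -0.116, 0.003], [-0.116, 0.993, 0.002], [-0.003, 0.001, -1.0]]
force: [0.1, -0.6, -0.2]
opening: 0.003
```

```bash
python3 - <<'E'
from h import *
s=read_state();print(s["time_s"],s["position"],s["force"])
t=capture("top");t0=cv2.imread("pics/top0.png")[:,:,::-1];b=capture("side")[195:265,220:360]
cv2.imwrite("pics/top5.png",t[:,:,::-1])
f=lambda i:cv2.resize(i[165:265,235:305],(350,500),interpolation=cv2.INTER_CUBIC)
r=np.vstack([cv2.resize(b,(420,210),interpolation=cv2.INTER_CUBIC),cv2.resize(t,(420,315))])
c=np.hstack([np.pad(f(t),((0,25),(0,0),(0,0))),r]);cv2.imwrite("pics/c5.png",c[:,:,::-1])
E
```

```text
10.05 [0.41603009 0.34377616 0.17342202] [ 0.10752048 -0.63030563 -0.17929336]
```

View pics/c5.png

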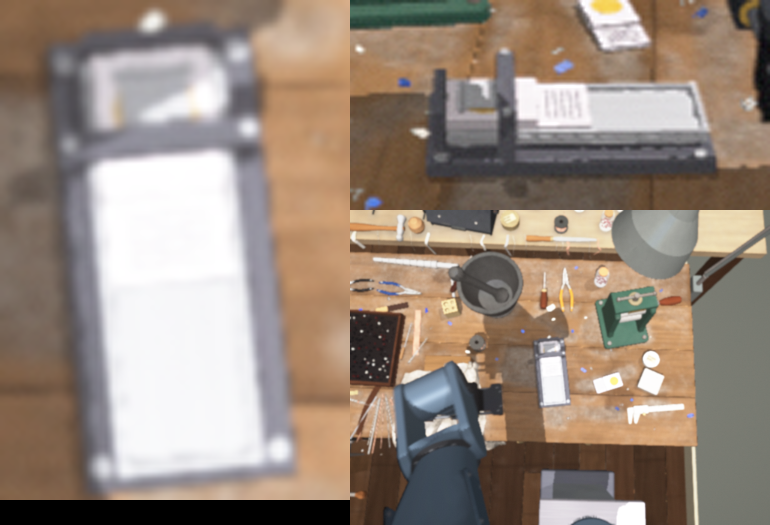

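The top view shows the pallet under the bridge with the leaf resting on it, its rear edge at about px row 221, and the bystanders in place. One numerical check of that edge.

```bash
python3 - <<'E'
from h import *
v=np.array([0.54097,0.13414,0.11453])
for x in(-.020,-.015,.025): print(x,[proj("top",F(v,(x,0.01,.032 if x<0 else .038))).round(1) for _ in[0]],proj("side",F(v,(x,.028,.032))).round(1))
g=cv2.cvtColor(cv2.imread("pics/top5.png"),6).astype(int);a=cv2.cvtColor(cv2.imread("pics/top0.png"),6).astype(int)
print(g[214:228,262:272].mean(1).round())
for n,(x,y,w,h) in dict(block=(380,205,45,45),tin=(388,185,28,28),spool=(155,160,30,32),small=(320,212,50,36)).items():
    T=a[y:y+h,x:x+w].astype(np.uint8);S=g[y-8:y+h+8,x-8:x+w+8].astype(np.uint8)
    print(n,cv2.minMaxLoc(cv2.matchTemplate(S,T,5))[1::2])
E
```

```text
-0.02 [array([265.4, 223. ])] [302.1 235. ]
-0.015 [array([265.2, 220.9])] [299.9 235. ]
0.025 [array([263.8, 203.7])] [282.3 235.1]
[251. 251. 252. 252. 253. 254. 253. 249. 246. 247. 248. 248. 247. 247.]
block (0.9978153705596924, (8, 8))
tin (0.9971017241477966, (8, 8))
spool (0.7412194609642029, (8, 8))
small (0.9973199367523193, (8, 8))
```

The edge appears at row 221 and home predicts 220.9. The block, tin, spool and small pallet have not shifted.

```bash
python3 -c "
from rig import *
print(hand_in())"
```

```text
the job is handed in; nothing more can be done
None
```

The pallet is loaded: it sits fully home against the end stop, clamped up under the bridge, and the job is handed in. With the fingers shut, I pressed the larger pallet down on its rear ledge so the bed sank about 8–9 mm. I kept it pressed while sliding it under the bridge and leaf. At the stop I pushed to 25 N and it did not move, then I unloaded it and moved the arm clear. This took about 10 s of the 35 s allowed.

- **Position:** after release, the rear edge in the top view was at row 221, against 220.9 predicted for home. Just before release, the wrist camera put that edge at -15.9 mm against -15 mm. That is about 1 mm off, within the 2 mm calibration.
- **Clamping:** the force on the fingers fell to zero at about 32 mm height, where the ledge should sit with the bed at 5 mm. I did not measure the bed or leaf directly.
- **Bystanders:** the block, tin, spool and small look-alike pallet showed no shift in the top view. The spool's image match was weaker (0.74), which I put down to the arm's shadow.

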